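# Slide the spare battery into the empty charger and lock it

## Robot

A 6-joint arm with a two-finger parallel gripper is mounted at the origin on the work surface. World frame = base frame: x ahead of the robot, y to its left, z up, the work surface at z = 0. Lengths are in m, angles in rad, forces in N, time in s.
With the tool pointing down it reaches from about 0.35 to 0.85 m from the base axis. Payload 8.1 kg.
Tool frame: the origin (TCP) lies on the centre line of the jaws, within the pads' length; the fingertips stand 17 mm ahead of it and the grasp point (between the pads) lies 2 mm behind it; z points along the fingers, y is the line along which they close (so a half turn about z gives the same grasp; the last joint's range is limited). The gripper opens to 93 mm and grips with 3 to 60 N. Pads are 15 mm wide; open, the fingers measure 128 mm over their backs; the gripper's body (75 mm by 188 mm) begins 65 mm behind the grasp point.
Start: joints at [-1.213, 0.13, 1.488, -0, 1.523, -0.085], TCP at [0.257, -0.542, 0.236] pointing down, gripper open.
Joint ranges: [-2.96, 2.96], [-0.89, 2.26], [0.02, 2.5], [-1.34, 4.48], [0, 2.73], [-2.66, 2.66]. Speed limits (rad/s): [2.39, 2.39, 2.79, 3.14, 3.14, 3.14].

## Interface

Orientations are given as a rotation vector (axis times angle).
In Python, from plant import telemetry, viewer, order gives the robot as it stands.
- The arm moves only by the tool send_rows, never from a script. Its argument "plan" is a list that holds one entry, the list of rows, each a list of 5 numbers: the closure, from -1 (fully open) to 1 (shut), then the shift along the world's x, y, z normalised to -1 to 1, where 1 is 0.2 m, then the turn about the world's z normalised to -1 to 1, where 1 is 60 degrees. A call has 1 to 20 rows; each row is the pose to reach, as a shift and turn from the pose commanded when the call began; what a row does not reach only later rows make up. A row lasts 1/12 s, in which the tool goes at most 41.7 mm and 7.16 degrees, less where a joint would pass 70% of its speed; a pose out of reach is approached as far as the arm can. A call with a number of a shift or a turn outside -1 to 1 is refused whole. A call with a gripper value outside its range is refused whole. The fingers move at their own pace and stop on an object; "force" is the grip in N (left out, the last holds). Time passes only in rows, so rows that repeat a pose let the fingers close. It gives the time, the measured TCP pose, the force, the opening and the grip force at its end, in the units of the state.
- telemetry.read_state(): the state, without advancing time (a new reading comes with each control period).
- viewer.read_camera(name): name is "scene" or "top"; returns (picture, depth): 400x640x3 uint8, blue, green, red; 400x640 float32, m along the optical axis (not along the pixel's ray), 0 where there is no reading.
- viewer.calibration(name): a dict with "camera_matrix" (3x3 intrinsics, pixels), "extrinsics" (4x4, takes a point from camera to world coordinates). Camera axes: x right, y up, looking along -z (the intrinsics and any distortion apply to the point x, -y, -z); pixel columns grow to the right and rows downward; lengths in m; the calibration is good to about 2 mm. A picture is of the moment at which its call begins. calibration takes no time and is no camera call.
- order.close_job(): hands the job in; it is judged then, once.
The state is a dict: "t": time; "q": joint angles; "dq": joint speeds; "joint_torque": joint torques, N m; "tool_pos": TCP position; "orientation": TCP orientation; "force": force on the tool from outside, world axes, zero at the start; "wrist_torque": the same for the moment, N m; "opening": finger opening in m; "gripper_force": force on a finger pad.
Only numpy, scipy, OpenCV 4.12 (cv2) and the standard library are available. Lean on these libraries where they do the work, as an engineer would, in place of code of your own. Each camera call takes 0.05 s, during which the arm holds its last target. There are 200 camera calls.

## Task

Three battery chargers stand in a row on the bench; two already hold a pack. Slide the loose pack along the bench, without lifting it, contact end first and fully home into the charger that is empty, then swing that charger's locking bar fully down across its mouth. Leave the other two packs, their bars and the other things on the bench as they are.

Things in the scene. Friction and masses are not known exactly. Their poses are not given: they have to be found in the camera images.
- pack_1: Cordless-tool battery pack: black block 90 mm long (x) by 80 mm wide (y) by 55 mm high with a grey ridge 60 x 50 mm on top (65 mm high in all), about 0.65 kg. Origin at the centre of its underside; x points to its contact end (two brass strips on top near that end).
- pack_2: Cordless-tool battery pack: black block 90 mm long (x) by 80 mm wide (y) by 55 mm high with a grey ridge 60 x 50 mm on top (65 mm high in all), about 0.65 kg. Origin at the centre of its underside; x points to its contact end (two brass strips on top near that end).
- pack_3: Cordless-tool battery pack: black block 90 mm long (x) by 80 mm wide (y) by 55 mm high with a grey ridge 60 x 50 mm on top (65 mm high in all), about 0.65 kg. Origin at the centre of its underside; x points to its contact end (two brass strips on top near that end).
- pack_1_nose (a point): Lower middle of the contact-end face of pack_1, 45 mm ahead (x) of its origin.
- pack_2_nose (a point): Lower middle of the contact-end face of pack_2, 45 mm ahead (x) of its origin.
- pack_3_nose (a point): Lower middle of the contact-end face of pack_3, 45 mm ahead (x) of its origin.
- dock_a: Charger: fixed grey bracket, one of three alike, 180 mm apart. Origin: on the bench, centre of its pocket, where a pack's origin is when home; x points into the pocket, y left. No floor: packs slide in on the bench. Side walls 88 mm apart inside, 10 thick, 42 high, x -50 to 50; contact face at x = 45 (62 high); lead-in wings (38 high) widen the mouth to about 122 at x = -70.
- bar_a (a joint): Locking bar of charger dock_a, rad: 0 = shut, level across the mouth behind the pack, 50 mm high; 1.57 = upright; 2.0 = stop, leaning outward to the left. Steel bar with black tip, 126 mm long, 12 mm thick, 10 mm wide along the hinge axis. Stays where it is left (light friction); a fingertip can push it. Can shut only if the pack is home or absent.
- dock_a_hinge (a point): Hinge axis of the locking bar of dock_a, left of its mouth: at (-57, 62, 50) mm in the charger's frame; the axis runs along the charger's x.
- dock_b: Charger: fixed grey bracket, one of three alike, 180 mm apart. Origin: on the bench, centre of its pocket, where a pack's origin is when home; x points into the pocket, y left. No floor: packs slide in on the bench. Side walls 88 mm apart inside, 10 thick, 42 high, x -50 to 50; contact face at x = 45 (62 high); lead-in wings (38 high) widen the mouth to about 122 at x = -70.
- bar_b (a joint): Locking bar of charger dock_b, rad: 0 = shut, level across the mouth behind the pack, 50 mm high; 1.57 = upright; 2.0 = stop, leaning outward to the left. Steel bar with black tip, 126 mm long, 12 mm thick, 10 mm wide along the hinge axis. Stays where it is left (light friction); a fingertip can push it. Can shut only if the pack is home or absent.
- dock_b_hinge (a point): Hinge axis of the locking bar of dock_b, left of its mouth: at (-57, 62, 50) mm in the charger's frame; the axis runs along the charger's x.
- dock_c: Charger: fixed grey bracket, one of three alike, 180 mm apart. Origin: on the bench, centre of its pocket, where a pack's origin is when home; x points into the pocket, y left. No floor: packs slide in on the bench. Side walls 88 mm apart inside, 10 thick, 42 high, x -50 to 50; contact face at x = 45 (62 high); lead-in wings (38 high) widen the mouth to about 122 at x = -70.
- bar_c (a joint): Locking bar of charger dock_c, rad: 0 = shut, level across the mouth behind the pack, 50 mm high; 1.57 = upright; 2.0 = stop, leaning outward to the left. Steel bar with black tip, 126 mm long, 12 mm thick, 10 mm wide along the hinge axis. Stays where it is left (light friction); a fingertip can push it. Can shut only if the pack is home or absent.
- dock_c_hinge (a point): Hinge axis of the locking bar of dock_c, left of its mouth: at (-57, 62, 50) mm in the charger's frame; the axis runs along the charger's x.
- jar: Bystander: small glass jar, 44 mm across, 65 mm high, standing in a gap between two chargers. Origin at the centre of its underside.
- screwdriver: Bystander: stubby screwdriver 115 mm long lying in the other gap between chargers, about 25 mm high. Origin under its middle; tip to +x.
- tape_measure: Bystander: yellow tape measure 70 x 35 x 65 mm, beyond the left end of the row. Origin at the centre of its underside.
- spray_can: Bystander: spray can 66 mm across, 190 mm high, to the right. Origin at the centre of its underside.
- oil_bottle: Bystander: white bottle 76 mm across, 200 mm high, to the left. Origin at the centre of its underside.
- wrench: Bystander: open-end wrench 200 mm long lying flat to the right of the row, nearer the robot. Origin under its middle.
- hammer: Bystander: hammer 280 mm long lying to the left, nearer the robot. Origin under its middle.
Things that resemble listed ones, but are neither listed nor needed, are in the scene too. Leave any orange look-alike of the dock_b alone.

How it is judged:
By the outcome, as a careful person would: the job done as asked, in the order asked, and still so for the second after the job is handed in, with the robot touching nothing.
It also fails if it takes over 72 s, if anything falls off the work surface, if the arm or the gripper's body presses on something with over 40 N, if the wrist force passes 120 N, or if a joint passes its speed limit or range.

## Working session

There is one attempt and no reset: what is moved stays moved. The work goes in short steps, Python scripts to look and compute and a tool call to move; the robot and the scene stay as the last step left them, time stands still between calls to the robot, and variables do not carry over. Pictures are saved under pics/ and viewed, at most 10 in all, crops included, and the job is handed in when it is done.

Besides the shell and the picture viewer there is one more tool, called after "Request:" as name([rows], argument=value, ...), one row to a line, values as JSON. send_rows: Moves the arm, as the interface text tells. Scaled input: -1 to 1 covers 0.2 m each way for a shift and 60 degrees each way for a turn. Its arguments: {"type":"object","properties":{"plan":{"type":"array"},"force":{"type":"number"}},"required":["plan"]}

```bash
ls; mkdir -p pics
python3 - <<'E'
from plant import telemetry, viewer
import cv2, numpy as np
s=telemetry.read_state(); print({k:np.round(v,3) for k,v in s.items()})
for n in("scene","top"):
    im,d=viewer.read_camera(n); c=viewer.calibration(n)
    cv2.imwrite(f"pics/{n}0.png",im); np.savez(f"pics/{n}0.npz",im=im,d=d,K=c["camera_matrix"],T=c["extrinsics"]); print(n,c)
E
```

```text
pics
{'t': np.float64(0.0), 'q': array([-1.213,  0.131,  1.489, -0.   ,  1.523, -0.085]), 'dq': array([ 0.003,  0.001,  0.001,  0.003, -0.001, -0.003]), 'joint_torque': array([-2.0000e-03, -5.5984e+01, -4.9176e+01,  7.7000e-02,  3.5000e-02,
       -0.0000e+00]), 'tool_pos': array([ 0.257, -0.542,  0.235]), 'orientation': array([-3.063, -0.69 ,  0.   ]), 'force': array([-0.054, -0.126, -0.756]), 'wrist_torque': array([-0.011, -0.004,  0.   ]), 'gripper_force': np.float64(0.0), 'opening': np.float64(0.093)}
scene {'camera_matrix': array([[416.13039439,   0.        , 324.50734372],
       [  0.        , 416.13039439, 202.82333658],
       [  0.        ,   0.        ,   1.        ]]), 'extrinsics': array([[ 0.6236569 , -0.4504211 ,  0.63888411,  1.24613296],
       [ 0.78136336,  0.33528303, -0.52636166, -0.62312011],
       [ 0.0228774 ,  0.82746971,  0.56104412,  0.74886805],
       [ 0.        ,  0.        ,  0.        ,  1.        ]])}
top {'camera_matrix': array([[425.18677806,   0.        , 318.30431327],
       [  0.        , 425.18677806, 202.51846929],
       [  0.        ,   0.        ,   1.        ]]), 'extrinsics': array([[-0.00659492,  0.98861169, -0.15034439,  0.29463141],
       [-0.99996555, -0.00576203,  0.00597485, -0.00838081],
       [ 0.00504052,  0.15037861,  0.98861563,  1.29827285],
       [ 0.        ,  0.        ,  0.        ,  1.        ]])}
```

View pics/top0.png

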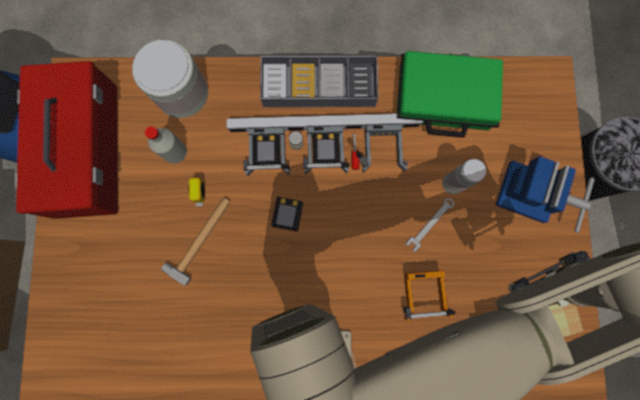

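View pics/scene0.png

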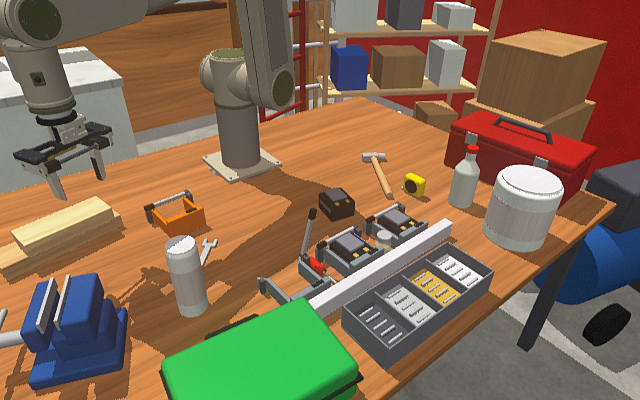

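The top view has +x up and +y to the left. The loose pack is at (288,213) with its contact strips facing the row. The empty charger is the right-hand one at (385,145), with its bar near (357,150). The orange look-alike is at (428,295). Next I'll measure the pack and the docks.

```bash
cat > h.py <<'E'
import numpy as np, cv2
def load(n):
    z=np.load(f"pics/{n}.npz"); return z["im"],z["d"],z["K"],z["T"]
def snap(cam,n):
    from plant import viewer
    im,d=viewer.read_camera(cam); c=viewer.calibration(cam)
    np.savez(f"pics/{n}.npz",im=im,d=d,K=c["camera_matrix"],T=c["extrinsics"]); return load(n)
def cloud(im,d,K,T):
    v,u=np.mgrid[:d.shape[0],:d.shape[1]]
    P=np.stack([(u-K[0,2])/K[0,0]*d,-(v-K[1,2])/K[1,1]*d,-d],-1)@T[:3,:3].T+T[:3,3]
    P[d==0]=np.nan; return P
def pix(p,K,T):
    c=(np.asarray(p)-T[:3,3])@T[:3,:3]
    return np.stack([K[0,0]*c[...,0]/-c[...,2]+K[0,2],-K[1,1]*c[...,1]/-c[...,2]+K[1,2]],-1)
E
python3 - <<'E'
from h import *
a=load("top0"); P=cloud(*a); b=load("scene0"); Q=cloud(*b)
np.set_printoptions(precision=4,suppress=True)
print("bench",np.nanmedian(P[180:200,320:400,2]))
# loose pack
R=P[190:240,262:312].reshape(-1,3)
for lo,hi in((.045,.058),(.060,.072)):
    m=(R[:,2]>lo)&(R[:,2]<hi); r=cv2.minAreaRect(R[m,:2].astype(np.float32)); print("pack",lo,m.sum(),r,np.median(R[m,2]))
m=(R[:,2]>.045)&(R[:,2]<.075); print(cv2.minAreaRect(R[m,:2].astype(np.float32)))
for name,(c0,c1) in {"c?":(240,295),"b?":(300,350),"a?":(352,412)}.items():
    R=P[124:180,c0:c1].reshape(-1,3)
    for lo,hi in((.030,.045),(.045,.058),(.06,.072),(.072,.2)):
        m=(R[:,2]>lo)&(R[:,2]<hi)&(R[:,0]<.73)
        if m.sum()>3: print(name,lo,m.sum(),R[m].min(0),R[m].max(0),np.median(R[m],0))
im=a[0][110:250,220:420]; cv2.imwrite("pics/crop1.png",cv2.resize(im,(800,560),interpolation=cv2.INTER_CUBIC))
im=b[0][170:310,240:440]; cv2.imwrite("pics/crop2.png",cv2.resize(im,(800,560),interpolation=cv2.INTER_CUBIC))
E
```

```text
bench -0.0002616344294492645
pack 0.045 430 ((0.45385313034057617, 0.07770051062107086), (0.08056607097387314, 0.09051232039928436), 79.52861022949219) 0.05444305927652793
pack 0.06 342 ((0.45390695333480835, 0.07545170187950134), (0.05808381736278534, 0.08163288980722427), 66.29784393310547) 0.06468557755065585
((0.45385313034057617, 0.07770051062107086), (0.08056607097387314, 0.09051232039928436), 79.52861022949219)
c? 0.03 367 [0.5773 0.0569 0.0301] [0.7273 0.2234 0.045 ] [0.6571 0.1188 0.0401]
c? 0.045 853 [0.5852 0.0568 0.0452] [0.7297 0.222  0.058 ] [0.6621 0.142  0.0533]
c? 0.06 552 [0.5878 0.0557 0.06  ] [0.7146 0.2049 0.0707] [0.6576 0.1368 0.0642]
b? 0.03 323 [ 0.5812 -0.1122  0.0304] [0.7297 0.0391 0.045 ] [ 0.6591 -0.0226  0.0406]
b? 0.045 732 [ 0.5894 -0.109   0.045 ] [0.7288 0.0384 0.058 ] [ 0.6503 -0.0337  0.054 ]
b? 0.06 493 [ 0.5902 -0.1053  0.06  ] [0.7171 0.038  0.0711] [ 0.6589 -0.0376  0.064 ]
a? 0.03 385 [ 0.5858 -0.3039  0.03  ] [ 0.73   -0.1213  0.0449] [ 0.6665 -0.2202  0.0398]
a? 0.045 124 [ 0.5933 -0.2791  0.0451] [ 0.7282 -0.1203  0.058 ] [ 0.7047 -0.1928  0.0519]
a? 0.06 152 [ 0.5963 -0.268   0.06  ] [ 0.7224 -0.1521  0.0698] [ 0.7124 -0.2164  0.0626]
a? 0.072 76 [ 0.5932 -0.1577  0.0721] [ 0.6063 -0.1184  0.1797] [ 0.5967 -0.1339  0.1563]
```

View pics/crop1.png

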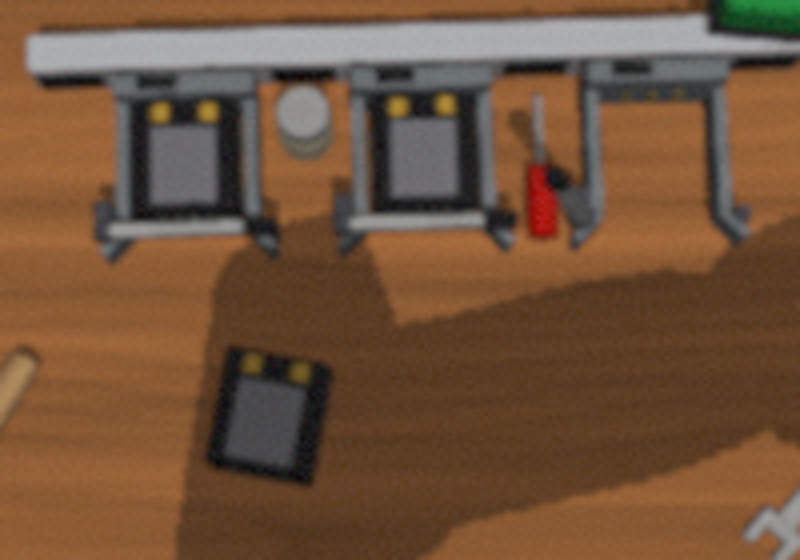

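View pics/crop2.png

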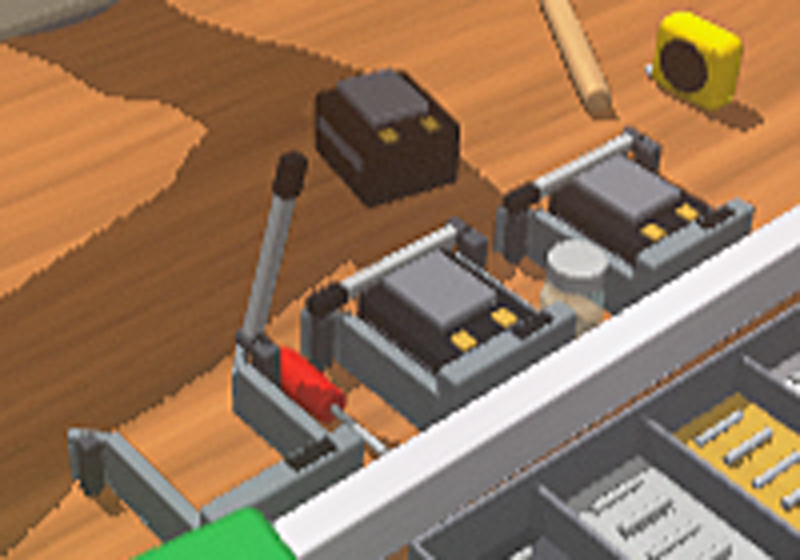

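The crops show dock_a's bar almost upright and leaning left, with the screwdriver just left of that dock. The loose pack's contact strips face the row, and it is yawed a little. Next I'll fit the dock poses from the depth data.

```bash
cat > fit.py <<'E'
from h import *
from scipy.optimize import least_squares
np.set_printoptions(precision=4,suppress=True)
a=load("top0"); P=cloud(*a)
b=load("scene0"); Q=cloud(*b)
def line(pts):
    vx,vy,x,y=cv2.fitLine(pts.astype(np.float32),cv2.DIST_HUBER,0,.001,.001).ravel(); return np.array([x,y]),np.arctan2(vy,vx)
for nm,C,tag in(("top",P,a),("scene",Q,b)):
    R=C.reshape(-1,3); R=R[~np.isnan(R[:,0])]
    # side-wall tops
    for yc in(.185,.087,.005,-.093,-.170,-.268):
        m=(abs(R[:,1]-yc)<.016)&(R[:,0]>.615)&(R[:,0]<.69)&(R[:,2]>.038)&(R[:,2]<.0445)
        if m.sum()<15: print(nm,"wall",yc,m.sum()); continue
        c,t=line(R[m,:2]); t=(t+np.pi/2)%np.pi-np.pi/2
        print(nm,"wall",yc,m.sum(),"y@x=.65: %.4f"%(c[1]+(.65-c[0])*np.tan(t)),"yaw %.3f"%t,"z %.4f"%np.median(R[m,2]))
    # contact plates top (z ~.062) beyond packs
    for y0,y1 in((.10,.175),(-.08,-.005),(-.26,-.18)):
        m=(R[:,1]>y0)&(R[:,1]<y1)&(R[:,0]>.685)&(R[:,0]<.725)&(R[:,2]>.0585)&(R[:,2]<.066)
        if m.sum()>8: 
            x=R[m,0]; print(nm,"plate",y0,m.sum(),"x 5/50/95",np.percentile(x,[2,50,98]),"slope",np.polyfit(R[m,1],x,1))
    m=(R[:,1]>-.2)&(R[:,1]<-.10)&(R[:,0]>.57)&(R[:,0]<.63)&(R[:,2]>.08)&(R[:,2]<.25)
    B=R[m]; k=np.polyfit(B[:,2],B[:,1],1) if m.sum()>5 else 0
    print(nm,"bar n",m.sum(),"y(z)",k,"top",B[B[:,2].argmax()] if m.sum() else 0,"x med",np.median(B[:,0]))
    # pack ridge & top
    m=(abs(R[:,0]-.454)<.07)&(abs(R[:,1]-.077)<.07)&(R[:,2]>.051)&(R[:,2]<.07); r=cv2.minAreaRect(R[m,:2].astype(np.float32)); print(nm,"pack",r)
    m&=(R[:,2]>.0615); r=cv2.minAreaRect(R[m,:2].astype(np.float32)); print(nm,"ridge",r, R[m].mean(0))
    # rail
E
python3 fit.py
```

```text
top wall 0.185 77 y@x=.65: 0.1899 yaw 0.043 z 0.0416
top wall 0.087 61 y@x=.65: 0.0915 yaw 0.039 z 0.0416
top wall 0.005 65 y@x=.65: 0.0091 yaw 0.068 z 0.0412
top wall -0.093 64 y@x=.65: -0.0879 yaw 0.050 z 0.0413
top wall -0.17 63 y@x=.65: -0.1689 yaw 0.010 z 0.0411
top wall -0.268 59 y@x=.65: -0.2674 yaw 0.010 z 0.0413
top plate 0.1 120 x 5/50/95 [0.6921 0.704  0.7119] slope [-0.023   0.7067]
top plate -0.08 127 x 5/50/95 [0.6892 0.7071 0.7174] slope [-0.0462  0.7048]
top plate -0.26 119 x 5/50/95 [0.7036 0.7126 0.7224] slope [-0.0531  0.7011]
top bar n 70 y(z) [ 0.2734 -0.174 ] top [ 0.6026 -0.1291  0.1797] x med 0.5966371466706955
top pack ((0.45365917682647705, 0.0773889347910881), (0.07979694753885269, 0.0902242437005043), 79.37093353271484)
top ridge ((0.45110058784484863, 0.07678155601024628), (0.051119159907102585, 0.07161063700914383), 76.26483917236328) [0.4457 0.0786 0.065 ]
scene wall 0.185 0
scene wall 0.087 74 y@x=.65: 0.0949 yaw -0.003 z 0.0421
scene wall 0.005 20 y@x=.65: 0.0139 yaw -0.001 z 0.0428
scene wall -0.093 119 y@x=.65: -0.0863 yaw 0.020 z 0.0420
scene wall -0.17 97 y@x=.65: -0.1705 yaw -0.057 z 0.0417
scene wall -0.268 106 y@x=.65: -0.2688 yaw 0.008 z 0.0418
scene plate 0.1 120 x 5/50/95 [0.6946 0.7043 0.712 ] slope [-0.0013  0.7043]
scene plate -0.08 161 x 5/50/95 [0.6921 0.7092 0.7165] slope [-0.044   0.7063]
scene plate -0.26 204 x 5/50/95 [0.7044 0.7133 0.7206] slope [0.0115 0.7156]
scene bar n 231 y(z) [ 0.2661 -0.174 ] top [ 0.6014 -0.1299  0.1803] x med 0.6021664932553031
scene pack ((0.45291557908058167, 0.07502943277359009), (0.08294424414634705, 0.09354601055383682), 78.85134887695312)
scene ridge ((0.44449156522750854, 0.0783223956823349), (0.052053578197956085, 0.06469894200563431), 80.9920883178711) [0.4456 0.0766 0.0656]
```

Dock_a, the empty one, fits at an origin of about (0.658, -0.218) with a yaw of about +0.03. The hinge and bar positions computed from that agree with the data, and the bar is at about 1.83 rad. The loose pack is at (0.4535, 0.077) with a yaw of -10.6°, and its fitted size is 80×90 mm at 54 mm high, which matches.

I'll grip the pack low and slide it into the mouth, then release it. After that I'll turn the gripper 90° and push it home with the fingers closed.

Request:
send_rows([
  [[-1,0.3,1,0,-0.3],[-1,0.3,1,0,-0.3],[-1,0.3,1,0,-0.3],[-1,0.3,1,0,-0.3],[-1,0.3,1,0,-0.3],[-1,0.3,1,0,-0.3],[-1,0.3,1,0,-0.3]],
], force=25)

```text
t: 0.68
tool_pos: [0.3177, -0.3404, 0.2355]
orientation: [3.135, 0.207, 0.0]
force: [0.3, -0.8, -0.4]
opening: 0.093
gripper_force: 0.0
```

Request:
send_rows([
  [[-1,0.3,1,0,-0.3],[-1,0.3,1,0,-0.3],[-1,0.3,1,0,-0.3],[-1,0.3,1,0,-0.3],[-1,0.3,1,0,-0.3],[-1,0.3,1,0,-0.3],[-1,0.3,1,0,-0.3]],
])

```text
t: 1.27
tool_pos: [0.3778, -0.1409, 0.2357]
orientation: [3.129, -0.285, 0.0]
force: [-0.7, -0.9, 0.2]
opening: 0.0932
gripper_force: 0.0
```

Request:
send_rows([
  [[-1,0.28,1,0,0],[-1,0.28,1,0,0],[-1,0.28,1,0,0],[-1,0.28,1,0,0],[-1,0.28,1,0,0],[-1,0.28,1,0,0],[-1,0.28,1,0,0],[-1,0.28,1,0,0]],
])

```text
t: 1.93
tool_pos: [0.4335, 0.0562, 0.2353]
orientation: [3.127, -0.292, -0.001]
force: [0.2, -0.5, -0.4]
opening: 0.0931
gripper_force: 0.0
```

Request:
send_rows([
  [[-1,0,0.12,-0.3,0],[-1,0,0.12,-0.7,0],[-1,0,0.12,-0.7,0],[-1,0,0.12,-0.7,0],[-1,0,0.12,-0.7,0],[-1,0,0.12,-0.7,0]],
])

```text
t: 2.43
tool_pos: [0.4325, 0.0798, 0.0951]
orientation: [3.127, -0.295, -0.004]
force: [-0.0, -0.0, -0.6]
opening: 0.0932
gripper_force: 0.0
```

Run:
```python
from h import *
s=snap("scene","s1"); t=snap("top","t1")
A=cv2.resize(s[0][130:270,270:430],(640,560)); cv2.imwrite("pics/s1.png",A)
```

```text
(no output)
```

View pics/s1.png

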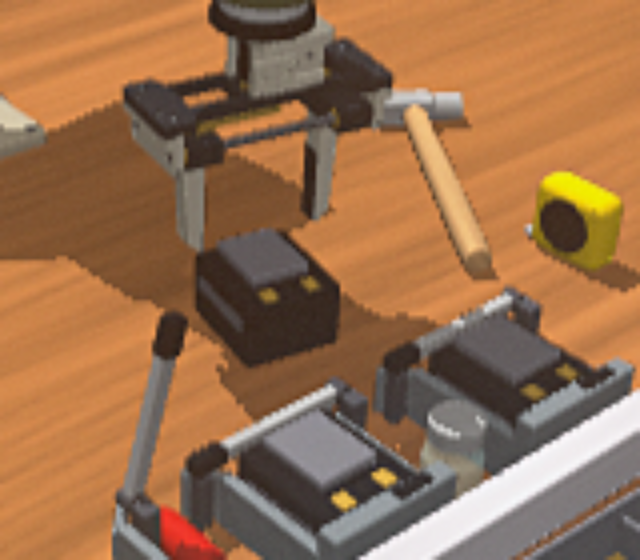

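The open fingers are above the pack, one on each side, and symmetric about it. I'll descend and grip.

Request:
send_rows([
  [[-1,0,0,-0.05,0],[-1,0,0,-0.1,0],[-1,0,0,-0.15,0],[-1,0,0,-0.2,0],[-1,0,0,-0.25,0],[-1,0,0,-0.3,0],[-1,0,0,-0.33,0],[-1,0,0,-0.33,0]],
])

```text
t: 3.2
tool_pos: [0.4315, 0.0819, 0.0276]
orientation: [3.128, -0.291, -0.005]
force: [0.2, 0.3, -0.7]
opening: 0.093
gripper_force: 0.0
```

Request:
send_rows([
  [[0,0,0,0,0],[0,0,0,0,0],[0,0,0,0,0],[0,0,0,0,0],[0,0,0,0,0],[0,0,0,0,0],[0,0,0,0,0],[0,0,0,0,0]],
])

```text
t: 3.87
tool_pos: [0.4336, 0.0818, 0.0301]
orientation: [-3.128, 0.291, -0.001]
force: [-0.4, -0.7, 5.0]
opening: 0.0801
gripper_force: 25.0
```

Request:
send_rows([
  [[0,0.02,-0.05,0,0.02],[0,0.04,-0.12,0,0.04],[0,0.06,-0.2,0,0.06],[0,0.08,-0.28,0,0.08],[0,0.1,-0.36,0,0.1],[0,0.12,-0.44,0,0.12],[0,0.14,-0.52,0,0.14],[0,0.16,-0.6,0,0.16],[0,0.18,-0.68,0,0.18],[0,0.2,-0.76,0,0.2],[0,0.21,-0.84,0,0.205],[0,0.21,-0.92,0,0.205],[0,0.21,-0.97,0,0.205],[0,0.21,-1,0,0.205],[0,0.21,-1,0,0.205]],
])

```text
t: 5.12
tool_pos: [0.4756, -0.1188, 0.0301]
orientation: [-3.141, -0.044, -0.002]
force: [-0.2, -1.2, 4.8]
opening: 0.08
gripper_force: 25.0
```

Request:
send_rows([
  [[0,0,-0.04,0,0],[0,0,-0.1,0,0],[0,0,-0.18,0,0],[0,0,-0.26,0,0],[0,0,-0.34,0,0],[0,0,-0.42,0,0],[0,0,-0.47,0,0],[0,0,-0.5,0,0],[0,0,-0.51,0,0],[0,0,-0.51,0,0],[0,0,-0.51,0,0]],
])

```text
t: 6.03
tool_pos: [0.4756, -0.2193, 0.0301]
orientation: [-3.14, -0.046, -0.001]
force: [0.1, 4.5, 7.5]
opening: 0.0798
gripper_force: 25.0
```

Run:
```python
from h import *
from plant import telemetry
s=snap("scene","s2"); t=snap("top","t2")
print(telemetry.read_state()["tool_pos"])
A=cv2.resize(s[0][150:330,170:390],(733,600)); cv2.imwrite("pics/s2.png",A)
R=cloud(*s).reshape(-1,3)
# front face/top of pack
m=(R[:,0]>.46)&(R[:,0]<.57)&(abs(R[:,1]+.22)<.06)&(R[:,2]>.02)&(R[:,2]<.07)
print("scene pack",cv2.minAreaRect(R[m,:2].astype(np.float32)),m.sum())
R=cloud(*t).reshape(-1,3)
m=(R[:,0]>.46)&(R[:,0]<.57)&(abs(R[:,1]+.22)<.06)&(R[:,2]>.05)&(R[:,2]<.07)
print("top pack",cv2.minAreaRect(R[m,:2].astype(np.float32)),m.sum())
```

```text
[ 0.47563101 -0.21931302  0.03013099]
scene pack ((0.5013095736503601, -0.2193470299243927), (0.11564993858337402, 0.08188370615243912), 89.71160125732422) 1172
top pack ((0.49665698409080505, -0.19164058566093445), (0.08483393490314484, 0.029377715662121773), 20.72027587890625) 18
```

View pics/s2.png

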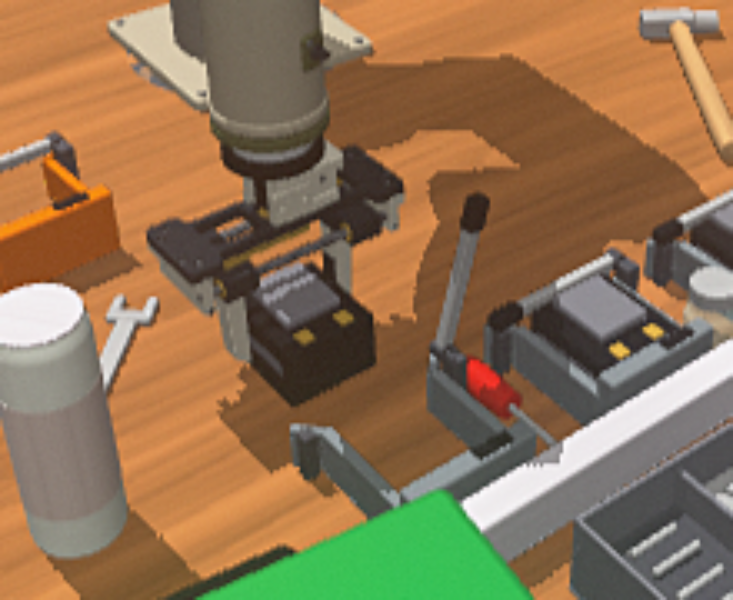

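The pack is gripped and lined up with the mouth of the empty dock. I'll slide its nose in to the throat, keeping the gripper's body clear of the leaning bar.

Request:
send_rows([
  [[0,0.03,0,0,0],[0,0.07,0,0,0],[0,0.11,-0.01,0,0],[0,0.15,-0.01,0,0],[0,0.19,-0.01,0,0],[0,0.23,-0.01,0,0],[0,0.27,-0.01,0,0],[0,0.31,-0.01,0,0],[0,0.34,-0.01,0,0],[0,0.35,-0.01,0,0],[0,0.35,-0.01,0,0]],
])

```text
t: 7.05
tool_pos: [0.5438, -0.222, 0.0298]
orientation: [-3.141, -0.046, 0.006]
force: [-8.0, -0.3, 11.0]
opening: 0.0797
gripper_force: 25.0
```

Request:
send_rows([
  [[-1,0,0,0,0],[-1,0,0,0,0],[-1,0,0,0,0],[-1,0,0,0,0],[-1,0,0,0,0],[-1,0,0,0,0]],
])

```text
t: 7.55
tool_pos: [0.5451, -0.222, 0.0295]
orientation: [-3.141, -0.046, 0.0]
force: [0.3, -0.5, -0.4]
opening: 0.0926
gripper_force: 0.0
```

Request:
send_rows([
  [[-1,0,0,0.1,0],[-1,0,0,0.25,0],[-1,0,0,0.4,0],[-1,0,0,0.45,0],[-1,-0.15,0,0.45,0],[-1,-0.3,0,0.45,0],[1,-0.45,0,0.45,0.1],[1,-0.45,0,0.45,0.2],[1,-0.45,0,0.45,0.3],[1,-0.45,0,0.45,0.4],[1,-0.45,0,0.45,0.5],[1,-0.45,0,0.45,0.6],[1,-0.45,0,0.45,0.7],[1,-0.45,0,0.45,0.75],[1,-0.45,0,0.45,0.75]],
])

```text
t: 8.8
tool_pos: [0.4549, -0.222, 0.1191]
orientation: [-2.883, -1.248, 0.0]
force: [0.4, -0.0, 0.2]
opening: 0.0377
gripper_force: 0.0
```

Request:
send_rows([
  [[1,0,0,0,0.1],[1,0,0,0,0.2],[1,0,0,0,0.3],[1,0,0,0,0.4],[1,0,0,0,0.5],[1,0,0,0,0.6],[1,0,0,0,0.7],[1,0,0,0,0.75],[1,0,0,0,0.75],[1,0,0,0,0.75]],
])

```text
t: 9.63
tool_pos: [0.455, -0.222, 0.1194]
orientation: [-2.193, -2.25, -0.0]
force: [-0.0, -0.1, 0.9]
opening: 0.0004
gripper_force: 0.0
```

Run:
```python
from h import *
s=snap("scene","s3"); t=snap("top","t3")
R=cloud(*t).reshape(-1,3); R2=cloud(*s).reshape(-1,3)
for nm,R in(("top",R),("scene",R2)):
    for lo,hi in((.05,.07),(.0615,.068)):
        m=(R[:,0]>.50)&(R[:,0]<.64)&(abs(R[:,1]+.22)<.05)&(R[:,2]>lo)&(R[:,2]<hi)
        if m.sum()>5: print(nm,lo,cv2.minAreaRect(R[m,:2].astype(np.float32)),m.sum())
A=cv2.resize(s[0][150:330,170:390],(733,600)); cv2.imwrite("pics/s3.png",A)
```

```text
top 0.05 ((0.5618293285369873, -0.21578894555568695), (0.089154452085495, 0.06990500539541245), 0.09035252779722214) 340
top 0.0615 ((0.5551732778549194, -0.19964030385017395), (0.023674456402659416, 0.0552392303943634), 87.91474914550781) 66
scene 0.05 ((0.5624338984489441, -0.22182247042655945), (0.09055937081575394, 0.08024316281080246), 1.93198823928833) 824
scene 0.0615 ((0.5543575286865234, -0.22254039347171783), (0.06154130771756172, 0.050293952226638794), 0.6904247403144836) 324
```

View pics/s3.png

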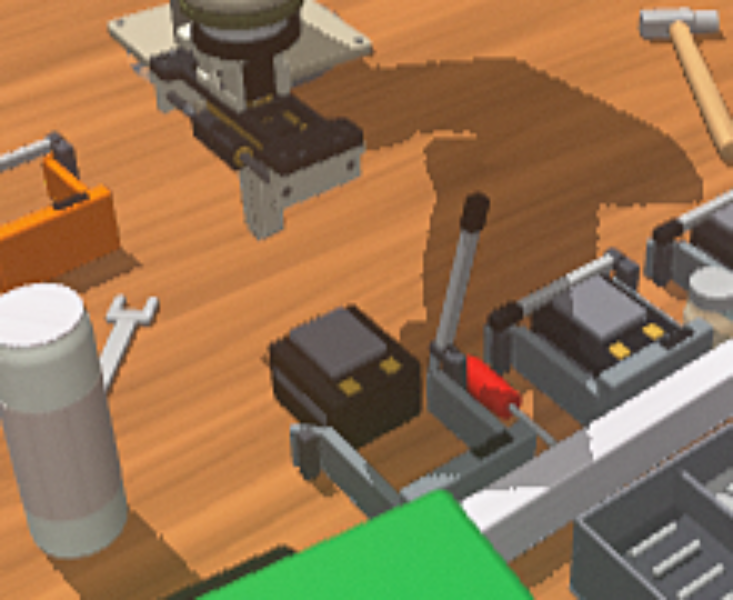

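The pack sits straight in the mouth at (0.562, -0.222), yaw about 1.9°. I'll lower the closed fingers behind it and push.

Request:
send_rows([
  [[1,0,0,-0.1,0],[1,0,0,-0.25,0],[1,0,0,-0.38,0],[1,0,0,-0.41,0],[1,0,0,-0.41,0],[1,0.1,0,-0.41,0],[1,0.18,0,-0.41,0],[1,0.22,0,-0.41,0],[1,0.26,0,-0.41,0],[1,0.3,0,-0.41,0],[1,0.34,0,-0.41,0],[1,0.38,0.01,-0.41,0],[1,0.42,0.01,-0.41,0],[1,0.46,0.01,-0.41,0],[1,0.5,0.01,-0.41,0],[1,0.54,0.01,-0.41,0],[1,0.58,0.01,-0.41,0],[1,0.62,0.01,-0.41,0],[1,0.62,0.01,-0.41,0]],
])

```text
t: 11.32
tool_pos: [0.58, -0.2208, 0.0396]
orientation: [2.188, 2.252, -0.001]
force: [-1.3, -0.4, 0.9]
opening: 0.0003
gripper_force: 0.8
```

Request:
send_rows([
  [[1,0.02,0,0,0],[1,0.04,0,0,0],[1,0.06,0,0,0],[1,0.07,0,0,0],[1,0.07,0,0,0]],
])

```text
t: 11.73
tool_pos: [0.5925, -0.2207, 0.0393]
orientation: [-2.189, -2.253, 0.002]
force: [-8.8, -0.6, 8.1]
opening: 0.0004
gripper_force: 4.7
```

Request:
send_rows([
  [[1,0.01,0,0,0],[1,0.015,0,0,0],[1,0.02,0,0,0],[1,0.02,0,0,0]],
])

```text
t: 12.07
tool_pos: [0.5961, -0.2208, 0.0393]
orientation: [-2.189, -2.252, 0.003]
force: [-11.5, -0.2, 10.3]
opening: 0.0004
gripper_force: 5.9
```

```bash
cat > pk.py <<'E'
from h import *
import sys
from plant import telemetry
n=sys.argv[1]
s=snap("scene",n+"s"); t=snap("top",n+"t"); st=telemetry.read_state()
print(st["t"],st["tool_pos"],st["force"])
ref=load("scene0")
for nm,S in(("scene",s),("top",t)):
    R=cloud(*S).reshape(-1,3)
    for cx,cy in((.660,-.218),(.656,-.038),(.652,.142)):
        m=(abs(R[:,0]-cx+.0)<.04)&(abs(R[:,1]-cy)<.036)&(R[:,2]>.0628)&(R[:,2]<.0675)
        if m.sum()>20: print(nm,cy,cv2.minAreaRect(R[m,:2].astype(np.float32)),m.sum(),np.percentile(R[m,0],[2,98]))
E
python3 pk.py p1
```

```text
12.1667 [ 0.59606205 -0.2207698   0.03927572] [-9.51837222 -0.02063747  9.70431897]
scene -0.218 ((0.6493561267852783, -0.2196781039237976), (0.058518026024103165, 0.05041089653968811), 0.5968623757362366) 273 [0.62196379 0.6779192 ]
scene -0.038 ((0.6455371379852295, -0.039925798773765564), (0.05857215076684952, 0.051584307104349136), 1.740790605545044) 252 [0.61712122 0.67287405]
scene 0.142 ((0.6405514478683472, 0.14035071432590485), (0.0563424676656723, 0.05077778920531273), 0.7748146653175354) 176 [0.61351819 0.66659222]
top -0.038 ((0.6442546248435974, -0.03984411060810089), (0.05618129298090935, 0.048096396028995514), 0.06052692234516144) 193 [0.61666792 0.67200512]
top 0.142 ((0.6419188976287842, 0.13953495025634766), (0.05706905573606491, 0.04785829782485962), 0.7121686339378357) 192 [0.61394629 0.66976839]
```

Request:
send_rows([
  [[1,0.005,0,0,0],[1,0.01,0,0,0],[1,0.015,0,0,0],[1,0.015,0,0,0]],
])

```text
t: 12.5
tool_pos: [0.5975, -0.2207, 0.0393]
orientation: [-2.187, -2.25, 0.006]
force: [-20.7, 0.5, 16.6]
opening: 0.0005
gripper_force: 10.7
```

Request:
send_rows([
  [[1,0.005,0,0,0],[1,0.01,0,0,0],[1,0.01,0,0,0]],
])

```text
t: 12.75
tool_pos: [0.5975, -0.2208, 0.0393]
orientation: [-2.185, -2.248, 0.01]
force: [-31.2, 2.2, 24.7]
opening: 0.0003
gripper_force: 16.6
```

```bash
python3 pk.py p2|grep -v top
```

```text
12.85 [ 0.59754076 -0.22073716  0.03927986] [-31.4703439    1.43123263  25.12455412]
scene -0.218 ((0.6499794125556946, -0.21930822730064392), (0.06010621041059494, 0.050895728170871735), 1.822984218597412) 262 [0.62277342 0.6793454 ]
scene -0.038 ((0.6447553038597107, -0.03958084434270859), (0.056564394384622574, 0.05294134095311165), 0.5067492127418518) 257 [0.61745609 0.67183259]
scene 0.142 ((0.6412964463233948, 0.13983154296875), (0.05769236013293266, 0.05068843811750412), 0.2993411719799042) 190 [0.61374537 0.66801072]
```

The pack is home: the push stalled at 31 N and its ridge is in line with the two seated packs. I'll back off, rise, and go to the left of the bar above its tip.

Request:
send_rows([
  [[1,-0.1,0,0,0],[1,-0.3,0,0,0],[1,-0.5,0,0,0],[1,-0.5,0,0.2,0],[1,-0.5,0,0.4,0],[1,-0.5,0,0.6,0],[1,-0.5,0,0.8,0],[1,-0.5,0,1,0],[1,-0.5,0,1,0],[1,-0.5,0.2,1,0],[1,-0.5,0.4,1,0],[1,-0.5,0.625,1,0],[1,-0.5,0.625,1,0],[1,-0.3,0.625,1,0],[1,-0.15,0.625,1,0],[1,-0.055,0.625,1,0],[1,-0.055,0.625,1,0],[1,-0.055,0.625,1,0]],
])

```text
t: 14.35
tool_pos: [0.5915, -0.0953, 0.2376]
orientation: [-2.188, -2.254, 0.0]
force: [-0.3, 0.2, 0.2]
opening: 0.0005
gripper_force: 0.0
```

```bash
python3 pk.py p3
python3 - <<'E'
from h import *
s=load("p3s"); cv2.imwrite("pics/s4.png",cv2.resize(s[0][150:330,170:390],(733,600)))
for n in("p3s","p3t"):
    R=cloud(*load(n)).reshape(-1,3)
    m=(R[:,1]>-.2)&(R[:,1]<-.11)&(R[:,0]>.58)&(R[:,0]<.62)&(R[:,2]>.08)&(R[:,2]<.19)
    B=R[m]
    if len(B)>5: print(n,len(B),np.polyfit(B[:,2],B[:,1],1),B.min(0),B.max(0))
E
```

```text
14.45 [ 0.5906157  -0.09537757  0.23778914] [ 0.27620613 -0.90599746  0.35262702]
scene -0.218 ((0.6503629088401794, -0.22012683749198914), (0.06060930714011192, 0.050793811678886414), 1.4244247674942017) 353 [0.62201128 0.67937485]
scene -0.038 ((0.6445443034172058, -0.03936413303017616), (0.05887512490153313, 0.052470531314611435), 5.6634840965271) 260 [0.61732367 0.67202262]
scene 0.142 ((0.6415477395057678, 0.13980558514595032), (0.05664191395044327, 0.05152634158730507), 0.21943725645542145) 202 [0.61438227 0.66884778]
top -0.038 ((0.6441780924797058, -0.04894386604428291), (0.029966624453663826, 0.055587586015462875), 89.3685531616211) 106 [0.61652647 0.67146101]
top 0.142 ((0.6416295170783997, 0.13958464562892914), (0.05681039020419121, 0.04792486131191254), 0.8065580725669861) 200 [0.61437532 0.66933928]
p3s 229 [ 0.25914457 -0.17297609] [ 0.59190967 -0.15684404  0.08014695] [ 0.60609703 -0.11767154  0.18067268]
```

View pics/s4.png

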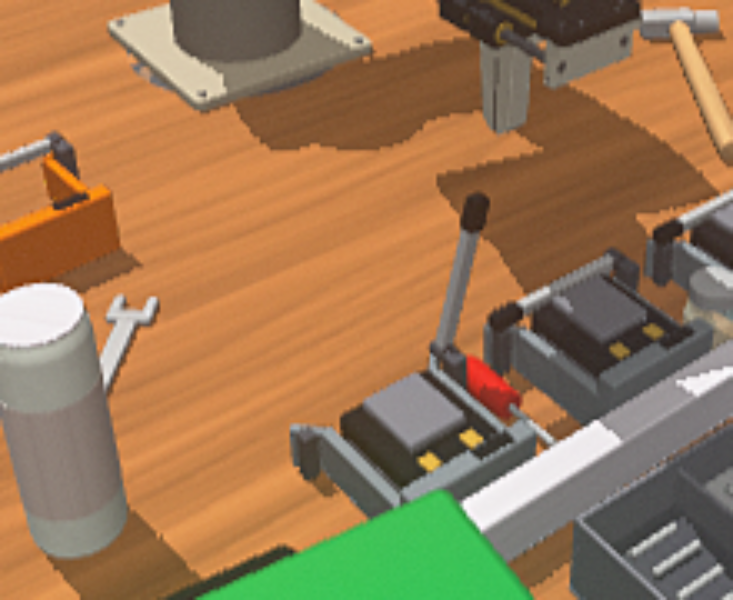

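The pack is seated and the bar is upright at x≈0.599. The finger is to its left and above. I'll descend and sweep the bar over along its arc.

Request:
send_rows([
  [[1,0,0,-0.15,0],[1,0,0,-0.3,0],[1,0,0,-0.42,0],[1,0,0,-0.42,0],[1,0,-0.07,-0.42,0],[1,0,-0.13,-0.42,0],[1,0,-0.19,-0.41,0],[1,0,-0.25,-0.4,0],[1,0,-0.31,-0.4,0],[1,0,-0.365,-0.41,0],[1,0,-0.42,-0.425,0],[1,0,-0.475,-0.445,0],[1,0,-0.525,-0.475,0],[1,0,-0.575,-0.51,0],[1,0,-0.575,-0.51,0]],
])

```text
t: 15.7
tool_pos: [0.5897, -0.2117, 0.1329]
orientation: [-2.188, -2.25, 0.003]
force: [-0.2, -0.0, -0.1]
opening: 0.0008
gripper_force: 0.0
```

Run:
```python
from h import *
s=snap("scene","q1")
R=cloud(*s).reshape(-1,3)
m=(R[:,1]>-.30)&(R[:,1]<-.15)&(R[:,0]>.588)&(R[:,0]<.611)&(R[:,2]>.065)&(R[:,2]<.2)
B=R[m]; print(len(B),B.min(0),B.max(0))
cv2.imwrite("pics/s5.png",cv2.resize(s[0][150:330,170:390],(733,600)))
```

```text
370 [ 0.58804352 -0.25810197  0.06545162] [ 0.60999595 -0.1684454   0.18727727]
```

View pics/s5.png

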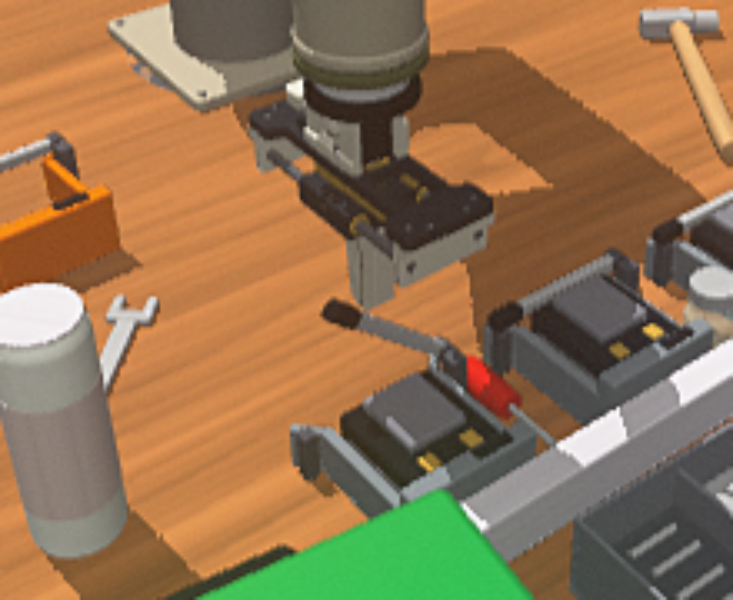

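The bar has swung over to about 40°, just ahead of the fingertip. I'll continue the arc down to shut.

Request:
send_rows([
  [[1,0,-0.04,-0.045,0],[1,0,-0.075,-0.09,0],[1,0,-0.105,-0.14,0],[1,0,-0.13,-0.195,0],[1,0,-0.145,-0.23,0],[1,0,-0.15,-0.265,0],[1,0,-0.155,-0.29,0],[1,0,-0.155,-0.305,0],[1,0,-0.155,-0.31,0],[1,0,-0.155,-0.31,0]],
])

```text
t: 16.58
tool_pos: [0.5911, -0.2409, 0.0735]
orientation: [-2.188, -2.254, 0.0]
force: [0.2, -0.7, 0.8]
opening: 0.0008
gripper_force: 0.0
```

```bash
cat > bar.py <<'E'
from h import *
import sys
s=snap("scene",sys.argv[1]); R=cloud(*s).reshape(-1,3)
for cy,cx in((-.218,.601),(-.038,.597),(.142,.593)):
    m=(abs(R[:,1]-cy)<.055)&(abs(R[:,0]-cx)<.007)&(R[:,2]>.048)&(R[:,2]<.075)
    B=R[m]; print(cy,len(B),"slope,z@centre",np.polyfit(B[:,1]-cy,B[:,2],1),B[:,2].max())
E
python3 bar.py q2
```

```text
-0.218 231 slope,z@centre [-0.05936816  0.05665144] 0.07469584334094448
-0.038 152 slope,z@centre [-0.00464664  0.05532542] 0.06053414505009369
0.142 122 slope,z@centre [0.01019009 0.05555897] 0.06076315873835281
```

Request:
send_rows([
  [[1,0,0,-0.005,0],[1,0,0,-0.01,0],[1,0,0,-0.015,0],[1,0,0,-0.02,0],[1,0,0,-0.02,0]],
])

```text
t: 17.05
tool_pos: [0.592, -0.2413, 0.072]
orientation: [2.187, 2.253, 0.001]
force: [-6.0, 2.6, 12.0]
opening: 0.0005
gripper_force: 6.5
```

The bar is pressed onto its stop at 12 N. I'll retract straight up, back away and check.

Request:
send_rows([
  [[1,0,0,0.05,0],[1,0,0,0.2,0],[1,0,0,0.4,0],[1,0,0,0.6,0],[1,0,0,0.8,0],[1,-0.2,0,0.9,0],[1,-0.4,0,0.9,0],[1,-0.6,0,0.9,0],[1,-0.8,0,0.9,0],[1,-0.8,0,0.9,0],[1,-0.8,0,0.9,0]],
])

```text
t: 17.97
tool_pos: [0.4297, -0.2411, 0.2502]
orientation: [2.19, 2.251, 0.0]
force: [0.9, -0.2, -0.3]
opening: 0.0006
gripper_force: 0.0
```

```bash
python3 bar.py q3; python3 pk.py p4
python3 - <<'E'
from h import *
a=load("q3")[0]; cv2.imwrite("pics/s6.png",cv2.resize(a[140:330,170:430],(800,585)))
E
```

```text
-0.218 204 slope,z@centre [-0.00603632  0.05477459] 0.05937330578778921
-0.038 149 slope,z@centre [-0.00108556  0.0551699 ] 0.059350626845914634
0.142 116 slope,z@centre [-0.00498073  0.05575047] 0.05993575598537304
18.1167 [ 0.43224742 -0.24144352  0.25051411] [-0.540828    0.31926914 -0.19863272]
scene -0.218 ((0.6506701111793518, -0.22002030909061432), (0.059249889105558395, 0.05068766698241234), 0.286969393491745) 349 [0.62290038 0.67869327]
scene -0.038 ((0.6449500322341919, -0.03862499073147774), (0.05769455060362816, 0.05121563374996185), 1.7684478759765625) 243 [0.61715133 0.67232962]
scene 0.142 ((0.6404066681861877, 0.14023807644844055), (0.0567660927772522, 0.05220631882548332), 0.5096989274024963) 192 [0.61274908 0.66798228]
top -0.218 ((0.6511106491088867, -0.2190171182155609), (0.059939369559288025, 0.04918607696890831), 1.5480058193206787) 195 [0.62173599 0.67747223]
top -0.038 ((0.648928701877594, -0.03702880069613457), (0.05385127663612366, 0.06580030173063278), 89.44384765625) 198 [0.61640541 0.67187722]
top 0.142 ((0.6416093111038208, 0.1395014375448227), (0.056924786418676376, 0.048112981021404266), 0.9151918292045593) 208 [0.61414835 0.66956361]
```

View pics/s6.png

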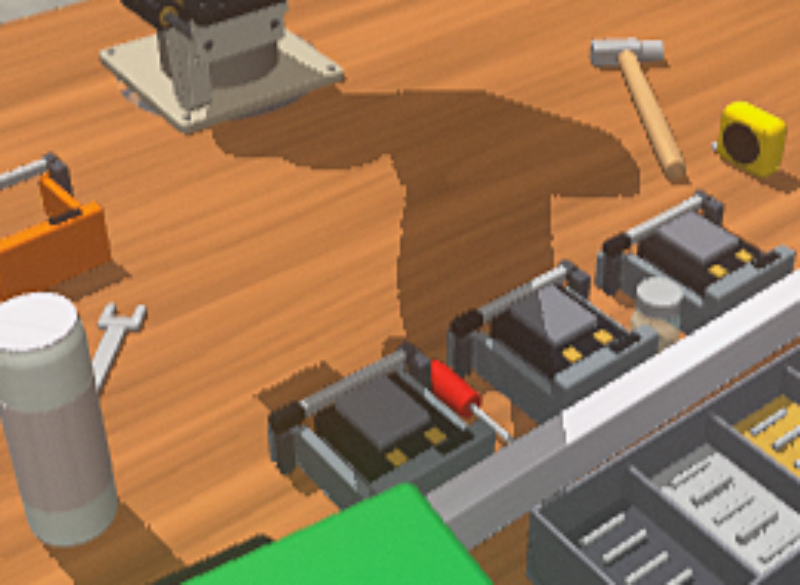

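The bar lies level across the mouth, matching the other two at 55 mm top height and almost no slope. All three packs are home, and the arm is clear of everything. I'll hand the job in.

```bash
python3 -c "
from plant import order; print(order.close_job())"
```

```text
the job is handed in; nothing more can be done
None
```

The loose pack is fully home in the empty charger and its locking bar is shut; the job was handed in at about 18 s, with the other two packs, their bars and the rest of the bench left as they were.

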